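Close the four storage jars with their own lids

TASK

The four washed stoneware jars are ready to go back on the shelf: take the wooden lids from the black tray and set each one on the jar it was made for, lowered gently and not dropped, fully down so that its plate lies flat on the rim. Leave the jars standing where they are, and do not disturb the clip-top glass jar or the mortar.

Things in the scene. Friction and masses are not known exactly. Their poses are not given: they have to be found in the camera images.
- lid_large_knob (a point): Largest round lid, plate 108 mm across, plug tapering from 89 mm (top) to 76 mm (foot). Pale wood, 120 g, 62 mm tall: plug 14 mm high, plate 10 mm, neck 12 mm (18 mm wide), round knob head 30 mm wide, 26 mm high. Stands knob up in a black tray (floor 4 mm, sides 22 mm above the table). Point: centre of the knob head, 49 mm above the plug's foot, 25 above the plate; 35 above the jar's rim once fully down. z up.
- lid_medium_knob (a point): Middle-sized round lid, plate 82 mm across, plug tapering from 63 mm (top) to 50 mm (foot). Pale wood, 80 g, 62 mm tall: plug 14 mm high, plate 10 mm, neck 12 mm (18 mm wide), round knob head 30 mm wide, 26 mm high. Stands knob up in a black tray (floor 4 mm, sides 22 mm above the table). Point: centre of the knob head, 49 mm above the plug's foot, 25 above the plate; 35 above the jar's rim once fully down. z up.
- lid_small_knob (a point): Smallest round lid, plate 58 mm across, plug tapering from 42 mm (top) to 30 mm (foot). Pale wood, 50 g, 62 mm tall: plug 14 mm high, plate 10 mm, neck 12 mm (18 mm wide), round knob head 30 mm wide, 26 mm high. Stands knob up in a black tray (floor 4 mm, sides 22 mm above the table). Point: centre of the knob head, 49 mm above the plug's foot, 25 above the plate; 35 above the jar's rim once fully down. z up.
- lid_square_knob (a point): Square lid, plate 86 x 86 mm, square plug tapering from 67 mm (top) to 54 mm (foot), x and y axes along its sides. Pale wood, 110 g, 62 mm tall: plug 14 mm high, plate 10 mm, neck 12 mm (18 mm wide), round knob head 30 mm wide, 26 mm high. Stands knob up in a black tray (floor 4 mm, sides 22 mm above the table). Point: centre of the knob head, 49 mm above the plug's foot, 25 above the plate; 35 above the jar's rim once fully down. z up.
- jar_large_mouth (a point): The large round storage jar, open: white stoneware, 106 mm outside diameter, 100 mm tall, wall 5 mm, mouth 96 mm across. It is empty and stands loose on the table, about 750 g. This point is the centre of its mouth, level with the rim. z points up.
- jar_medium_mouth (a point): The medium round storage jar, open: white stoneware, 80 mm outside diameter, 96 mm tall, wall 5 mm, mouth 70 mm across. It is empty and stands loose on the table, about 500 g. This point is the centre of its mouth, level with the rim. z points up.
- jar_small_mouth (a point): The small round storage jar, open: white stoneware, 56 mm outside diameter, 88 mm tall, wall 4 mm, mouth 48 mm across. It is empty and stands loose on the table, about 280 g. This point is the centre of its mouth, level with the rim. z points up.
- jar_square_mouth (a point): The square storage jar, open: white stoneware, 84 x 84 mm outside, 92 mm tall, wall 5 mm, mouth 74 x 74 mm; its x and y axes are parallel to its sides. It is empty and stands loose on the table, about 700 g. This point is the centre of its mouth, level with the rim. z points up.
- clip_jar: A bystander: closed clip-top glass jar of cinnamon sticks, with an orange seal and a wire clip, 94 mm in diameter and 130 mm tall, standing on the table. Its origin is the centre of its underside.
- mortar_rim (a point): A bystander: grey stone mortar with its pestle in it, 114 mm in diameter and 66 mm tall, the pestle reaching 98 mm above the table. This point is the centre of its rim.

How it is judged:
By the outcome, as a careful person would: the job done as asked, in the order asked, and still so for the second after the job is handed in, with the robot touching nothing.
It also fails if it takes over 120 s, if anything falls off the work surface, if the arm or the gripper's body presses on something with over 40 N, if the wrist force passes 120 N, or if a joint passes its speed limit or range.

ROBOT

A 6-joint arm with a two-finger parallel gripper is mounted at the origin on the work surface. World frame = base frame: x ahead of the robot, y to its left, z up, the work surface at z = 0. Lengths are in mm, angles in rad, forces in N, time in s.
With the tool pointing down it reaches from about 350 to 775 mm from the base axis. Payload 7.3 kg.
Tool frame: the origin (TCP) lies midway between the tips of the shut fingers; the grasp point (between the pads) lies 19 mm behind it; z points along the fingers, x is the direction in which the jaws open and shut, and the axes are right-handed (so a half turn about z gives the same grasp; the last joint's range is limited). The gripper opens to 92 mm and grips with 3 to 60 N. Pads are 19 mm wide; open, the fingers measure 130 mm over their backs; the gripper's body (75 mm by 190 mm) begins 47 mm behind the grasp point.
Start: joints at [-1.404, 0.342, 1.524, -0, 1.275, -0.146], TCP at [161.578, -499.537, 226.741] pointing down, gripper open.
Joint ranges: [-2.53, 2.53], [-0.77, 2.02], [0.04, 2.7], [-1, 4.14], [0.28, 2.66], [-3.11, 3.11]. Speed limits (rad/s): [2.57, 2.57, 3.14, 3.14, 3.14, 3.14].

INTERFACE

Orientations are given as [roll, pitch, yaw] about the fixed x, y, z axes, in that order (R = Rz(yaw) Ry(pitch) Rx(roll)).
In Python, from plant import bot gives the robot as it stands.
- The arm moves only by the shell command python3 -m pendant 'ROWS' [OPENING]. ROWS is JSON, a list of rows, each an object with "linear": the shift along the world's x, y, z in mm, a list of three; "twist": the turn about the world's z in degrees. In form: [{"linear": [x, y, z], "twist": twist}, ...]. A call has 1 to 20 rows; each row is the pose to reach, as a shift and turn from the pose commanded when the call began; what a row does not reach only later rows make up. A row lasts 1/8 s, in which the tool goes at most 62.5 mm and 10.7 degrees, less where a joint would pass 70% of its speed; a pose out of reach is approached as far as the arm can. A call with a gripper value outside its range is refused whole. OPENING is the closure in counts, from 0 (fully open) to 255 (shut), set as the call begins (- or left out, the last holds). The fingers move at their own pace and stop on an object; the grip force is fixed at half the most. Time passes only in rows, so rows that repeat a pose let the fingers close. It gives the time, the measured TCP pose, the force and the opening at its end, in the units of the state.
- bot.get_obs(): the state, without advancing time (a new reading comes with each control period).
- bot.capture(name): name is "scene" or "side" or "wrist"; returns a dict with "frame" (480x640x3 uint8, blue, green, red), "z_map" (480x640 float32, mm along the optical axis (not along the pixel's ray), 0 where there is no reading), "fx", "fy", "cx", "cy" (pixels), "k1" (the pictures are not rectified: a ray, as slopes to the right and down, at radius r is drawn at 1 + k1 r^2 times it, then the intrinsics apply), "rvec" (rotation vector, rad) and "tvec" (3), from world to camera coordinates, as OpenCV has them. Camera axes: x right, y down, z forward; pixel columns grow to the right and rows downward; lengths in mm; the calibration is good to about 2 mm. A picture is of the moment at which its call begins.
- bot.close_job(): hands the job in, once; it reports no verdict.
The state is a dict: "time": time; "joint_positions": joint angles; "dq": joint speeds; "tau": joint torques, N m; "tool_pos": TCP position; "tcp_rot": TCP orientation; "contact_force": force on the tool from outside, world axes, zero at the start; "moment": the same for the moment, N m; "grip_width": finger opening in mm.
Only numpy, scipy, OpenCV 4.12 (cv2) and the standard library are available. Lean on these libraries where they do the work, as an engineer would, in place of code of your own. Each camera call takes 0.05 s, during which the arm holds its last target. There are 200 camera calls.

## Working session

There is one attempt and no reset: what is moved stays moved. The work goes in short steps, Python scripts to look and compute and a shell command to move; the robot and the scene stay as the last step left them, time stands still between calls to the robot, and variables do not carry over. Pictures are saved under pics/ and viewed, about 12 in all and at most 16, crops included, and the job is handed in when it is done.

```bash
mkdir -p pics; ls; cat > h.py <<'E'
import numpy as np, cv2
from plant import bot
def cap(n,save=None):
    c=bot.capture(n)
    if save: cv2.imwrite('pics/'+save+'.png',c['frame'])
    return c
def unproj(c,u,v):
    u=np.atleast_1d(np.asarray(u,float));v=np.atleast_1d(np.asarray(v,float))
    x=(u-c['cx'])/c['fx'];y=(v-c['cy'])/c['fy'];xd,yd=x.copy(),y.copy()
    for _ in range(20):
        s=1+c['k1']*(x*x+y*y);x,y=xd/s,yd/s
    return np.stack([x,y,np.ones_like(x)],-1)
def Rt(c): return cv2.Rodrigues(np.array(c['rvec'],float))[0],np.array(c['tvec'],float).ravel()
def onplane(c,u,v,z):
    R,t=Rt(c);d=unproj(c,u,v)@R;o=-R.T@t
    return o+d*((z-o[2])/d[:,2])[:,None]
def cloud(c):
    R,t=Rt(c);v,u=np.mgrid[0:480,0:640];Z=c['z_map'].ravel()
    P=(unproj(c,u.ravel(),v.ravel())*Z[:,None]-t)@R
    P[Z<=0]=np.nan
    return P.reshape(480,640,3)
def proj(c,P):
    R,t=Rt(c);q=np.atleast_2d(P)@R.T+t;x=q[:,:2]/q[:,2:];s=1+c['k1']*(x**2).sum(1,keepdims=True)
    return x*s*[c['fx'],c['fy']]+[c['cx'],c['cy']]
E
python3 - <<'E'
from h import *
o=bot.get_obs();print({k:np.round(v,3) for k,v in o.items()})
for n in('scene','side','wrist'):
    c=cap(n,n+'0');R,t=Rt(c);print(n,c['fx'],c['k1'],-R.T@t,R[2])
E
```

```text
pics
{'time': np.float64(0.0), 'joint_positions': array([-1.404,  0.343,  1.525, -0.   ,  1.275, -0.146]), 'dq': array([ 0.   , -0.   ,  0.   ,  0.002,  0.002,  0.001]), 'tau': array([ 3.0000e-03, -4.3124e+01, -2.4422e+01,  7.2000e-02,  5.6000e-02,
       -0.0000e+00]), 'tool_pos': array([ 161.491, -499.115,  226.044]), 'tcp_rot': array([-3.141e+00,  2.000e-03, -1.258e+00]), 'contact_force': array([-0.808, -0.185, -0.276]), 'moment': array([-0.049,  0.005, -0.033]), 'grip_width': np.float64(91.844)}
scene 516.6562028625912 -0.15337075740499304 [1352.02643139  253.20661677 1133.91873404] [-0.5644596  -0.21446375 -0.79711396]
side 436.30045967322724 -0.010099698365815047 [ 461.60452133 -786.28710149  543.69082916] [ 0.16701422  0.84332022 -0.5108006 ]
wrist 377.8200888156412 -0.010704255959144692 [ 241.25711303 -474.12953406  384.92806721] [-0.2926087  -0.0940674  -0.95159417]
```

View pics/scene0.png

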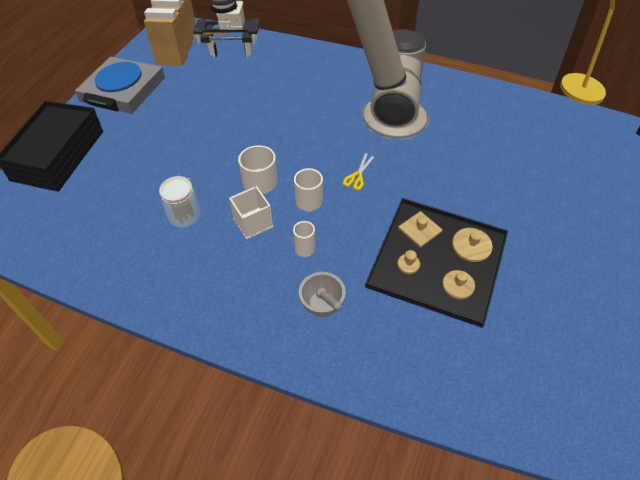

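View pics/side0.png

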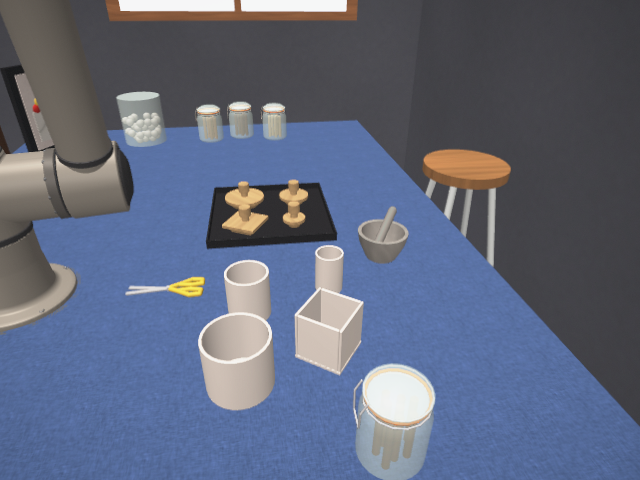

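Scene view: jars large (258,157), medium (308,177), small (304,228), square (250,205); clip jar (180,195), mortar (322,293). The tray has lids square (421,227), large (473,243), small (409,262) and medium (459,284). The side view confirms this layout.

```bash
cat > m.py <<'E'
from h import *
def circ(P):
    A=np.c_[2*P[:,:2],np.ones(len(P))];w=np.ones(len(P))
    for _ in range(10):
        s=np.linalg.lstsq(A*w[:,None],(P[:,:2]**2).sum(1)*w,rcond=None)[0];r=np.sqrt(s[2]+s[0]**2+s[1]**2)
        w=1/(1+(np.abs(np.hypot(*(P[:,:2]-s[:2]).T)-r)/2)**2)
    return s[0],s[1],r
for cam,J,L in (('scene',dict(large=(258,157,100),medium=(308,177,96),small=(304,228,88),square=(250,200,92)),
             dict(square=(422,222),large=(474,238),small=(410,256),medium=(460,278))),
          ('side',dict(large=(238,340,100),medium=(247,275,96),small=(329,255,88),square=(332,310,92)),
             dict(square=(245,212),large=(244,187),small=(294,209),medium=(293,186)))):
    c=cap(cam);W=cloud(c)
    for k,(u,v,h) in J.items():
        p=onplane(c,u,v,h)[0]
        m=(np.hypot(W[...,0]-p[0],W[...,1]-p[1])<85)&(np.abs(W[...,2]-h)<4)
        n,lab,st,ce=cv2.connectedComponentsWithStats(cv2.dilate(m.astype(np.uint8),np.ones((3,3))))
        d=[np.hypot(*(ce[i]-[u,v])) if st[i,4]>25 else 1e9 for i in range(1,n)];i=1+int(np.argmin(d))
        P=W[(lab==i)&m]
        if k=='square':print(cam,k,'minrect',cv2.minAreaRect(P[:,:2].astype(np.float32)),np.median(P[:,2]))
        else: print(cam,k,np.round(circ(P),1),len(P),'bb',np.round((P.min(0)+P.max(0))/2,1))
    for k,(u,v) in L.items():
        p=onplane(c,u,v,60)[0]
        b=(np.hypot(W[...,0]-p[0],W[...,1]-p[1])<30)
        P=W[b&(W[...,2]>46)&(W[...,2]<72)]
        q=np.median(P,0)
        Q=W[(np.hypot(W[...,0]-q[0],W[...,1]-q[1])<62)&(np.abs(W[...,2]-26)<6)&(c['frame'][...,2]>110)&(c['frame'][...,2]>c['frame'][...,0]+20.)]
        hull=cv2.convexHull(Q[:,:2].astype(np.float32))
        print(cam,'lid',k,'knob med',np.round(q,1),'plate',np.round(cv2.minAreaRect(hull)[0],1) if k!='square' else cv2.minAreaRect(hull),len(P),len(Q), 'maxz',np.round(P[:,2].max(),1), 'enc',cv2.minEnclosingCircle(hull))
    if cam=='scene':
        for n,(u,v) in dict(mortar=(322,285),clip=(177,188)).items(): print(n,onplane(c,u,v,66 if n=='mortar' else 130)[0])
E
python3 m.py
```

```text
scene large [ 434.3 -297.4   50.3] 192 bb [ 434.1 -298.5  100. ]
scene medium [ 455.  -132.4   37.3] 143 bb [ 454.1 -132.2   95.9]
scene small [616.  -80.4  25.9] 110 bb [614.  -81.2  88.1]
scene square minrect ((582.40625, -251.1221160888672), (87.36753845214844, 87.46125793457031), 50.96509552001953) 91.3074447742452
scene lid square knob med [464.4 194.4  65.2] plate ((458.60162353515625, 194.90542602539062), (86.3390884399414, 89.20719146728516), 59.053707122802734) 126 588 maxz 71.8 enc ((459.5487976074219, 195.6949005126953), 57.77010726928711)
scene lid large knob med [466.6 340.7  64.8] plate [461.  341.8] 135 804 maxz 70.7 enc ((461.1429443359375, 339.7419128417969), 55.73600769042969)
scene lid small knob med [585.9 195.1  64.7] plate [583.3 194.8] 122 225 maxz 70.9 enc ((580.741943359375, 193.64173889160156), 29.358734130859375)
scene lid medium knob med [603.3 330.3  65.2] plate [598.3 332.1] 147 516 maxz 71.6 enc ((598.5515747070312, 329.7005615234375), 42.76995849609375)
mortar [742.13174468  16.94492261  66.        ]
clip [ 633.0481642  -435.26605084  130.        ]
sid
[... 295 characters left out ...]
436401367) 90.47529184156755
side lid square knob med [455.7 184.7  60.2] plate ((455.1314392089844, 193.7258758544922), (91.12916564941406, 87.36460876464844), 60.11674880981445) 127 568 maxz 66.8 enc ((455.6177062988281, 192.335693359375), 58.986778259277344)
side lid large knob med [457.3 331.1  59.9] plate [457.2 335.7] 102 492 maxz 67.2 enc ((458.35552978515625, 337.556396484375), 55.33875274658203)
side lid small knob med [577.  183.7  58.6] plate [576.2 189.6] 115 197 maxz 66.7 enc ((575.5877075195312, 192.5279541015625), 30.30633544921875)
side lid medium knob med [592.5 320.8  60. ] plate [593.4 327. ] 99 280 maxz 66.8 enc ((594.7625732421875, 329.62860107421875), 42.26203536987305)
```

```bash
R='{"linear":[388,310,73],"twist":0}'; python3 -m pendant '[{"linear":[40,30,20],"twist":0},{"linear":[80,64,40],"twist":0},{"linear":[120,96,60],"twist":0},{"linear":[160,128,73],"twist":0},{"linear":[200,160,73],"twist":0},{"linear":[240,192,73],"twist":0},{"linear":[280,224,73],"twist":0},{"linear":[320,256,73],"twist":0},{"linear":[360,288,73],"twist":0},{"linear":[388,310,73],"twist":0},{"linear":[388,310,73],"twist":0},{"linear":[388,310,73],"twist":0}]' && cat > w.py <<'E'
import sys
from h import *
from m2 import circ
c=cap('wrist',sys.argv[1]);W=cloud(c);o=bot.get_obs();print(o['tool_pos'],np.degrees(o['tcp_rot']))
E
python3 - <<'E'
from h import *
c=cap('wrist','w1');o=bot.get_obs();print(o['tool_pos'])
W=cloud(c)
for k,x,y,h in(('large',432,-299,100),('medium',453,-134,96),('small',614,-82,88),('square',581,-251,92)):
    m=(np.hypot(W[...,0]-x,W[...,1]-y)<75)&(np.abs(W[...,2]-h)<6);P=W[m]
    hull=cv2.convexHull(P[:,:2].astype(np.float32))
    print(k,len(P),np.median(P[:,2]),cv2.minEnclosingCircle(hull) if k!='square' else cv2.minAreaRect(hull), 'px',proj(c,[x,y,h]))
E
```

```text
time: 1.75
tool_pos: [549.1, -189.8, 299.4]
tcp_rot: [3.141, 0.0, -1.258]
contact_force: [0.8, 0.5, 0.3]
grip_width: 92.0
[ 548.9240412  -190.17004472  299.71673247]
large 729 100.26745916036235 ((435.595703125, -295.6997375488281), 51.198280334472656) px [[373.68366632 332.08055609]]
medium 1154 96.27086094873296 ((453.06353759765625, -132.8436737060547), 40.43596267700195) px [[231.99356611 270.85745087]]
small 931 88.34179484133482 ((614.1119995117188, -81.74528503417969), 28.03748893737793) px [[221.9544981   98.80962001]]
square 1818 92.20238194652481 ((580.9891967773438, -251.29135131835938), (84.127685546875, 84.08818054199219), 51.39821243286133) px [[380.65868591 188.69946136]]
```

View pics/w1.png

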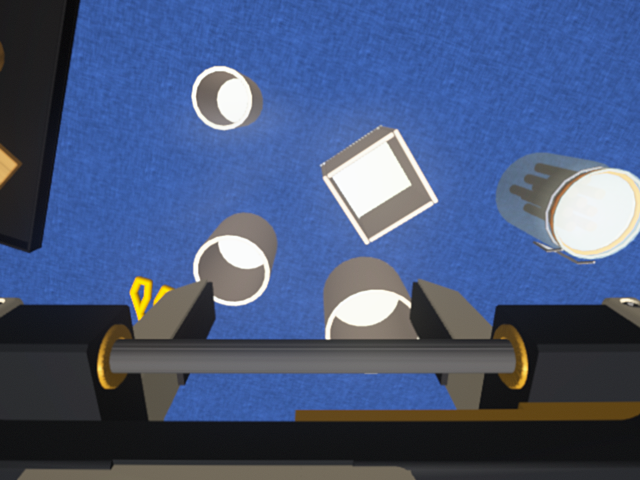

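The wrist view shows all four mouths: small (227,98), square (380,187) and medium (233,262), with large (370,310) partly behind the bar. The wrist values agree with the mean of the two fixed cameras. Next, the tray.

```bash
rm w.py; python3 -m pendant '[{"linear":[0,50,0],"twist":0},{"linear":[10,105,0],"twist":0},{"linear":[10,160,0],"twist":0},{"linear":[10,215,0],"twist":0},{"linear":[10,270,0],"twist":0},{"linear":[10,325,0],"twist":0},{"linear":[10,380,0],"twist":0},{"linear":[10,430,0],"twist":0},{"linear":[10,455,0],"twist":0},{"linear":[10,455,0],"twist":0},{"linear":[10,455,0],"twist":0}]' && cat > lids.py <<'E'
import sys
from h import *
c=cap('wrist',sys.argv[1]);o=bot.get_obs();print(o['tool_pos'])
W=cloud(c);f=c['frame'].astype(int);wood=(f[...,2]>f[...,0]+25)&(f[...,2]>90)
for k,x,y in(('large',459.7,338.6),('medium',596.5,329.5),('small',578.5,193),('square',457.3,194.2)):
    d=np.hypot(W[...,0]-x,W[...,1]-y)
    P=W[(d<70)&(np.abs(W[...,2]-28)<5)&wood];K=W[(d<40)&(W[...,2]>64.5)&(W[...,2]<75)]
    hull=cv2.convexHull(P[:,:2].astype(np.float32))
    print(k,len(P),np.median(P[:,2]),cv2.minEnclosingCircle(hull) if k!='square' else cv2.minAreaRect(hull),'knob top',len(K),K.mean(0).round(1) if len(K) else '', 'px',proj(c,[x,y,65]).round())
E
python3 lids.py w2
```

```text
time: 3.18
tool_pos: [559.8, 263.8, 299.9]
tcp_rot: [3.141, -0.001, -1.26]
contact_force: [0.3, -0.1, -0.7]
grip_width: 92.1
[559.86179562 263.70278043 299.98618653]
large 5180 28.70961933326293 ((460.1015625, 340.5908508300781), 54.33431625366211) knob top 465 [460.7 340.3  66.5] px [[220. 258.]]
medium 3628 28.622145324633987 ((596.606201171875, 330.8341369628906), 41.11762237548828) knob top 617 [596.9 330.7  66.4] px [[261. 141.]]
small 1294 28.75701703291447 ((558.7781982421875, 197.99029541015625), 49.828426361083984) knob top 544 [579.9 194.7  66.6] px [[380. 198.]]
square 3758 29.11349293042762 ((457.9914855957031, 194.86968994140625), (86.6006851196289, 85.79753112792969), 59.59604263305664) knob top 441 [458.6 195.3  66.8] px [[341. 296.]]
```

View pics/w2.png

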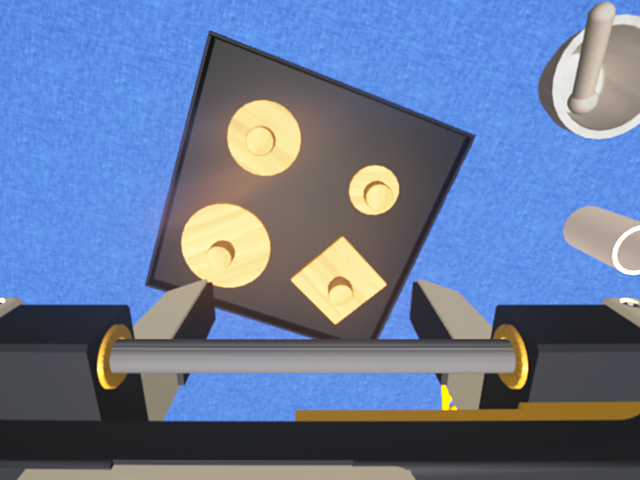

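The wrist view shows the tray lids: medium (263,138), small (375,190), large (225,245) and square (339,280). Medium goes first.

```bash
python3 -m pendant '[{"linear":[20,40,-40],"twist":0},{"linear":[37,65,-90],"twist":0},{"linear":[37,65,-140],"twist":0},{"linear":[37,65,-185],"twist":0},{"linear":[37,65,-220],"twist":0},{"linear":[37,65,-240],"twist":0},{"linear":[37,65,-255],"twist":0},{"linear":[37,65,-264],"twist":0},{"linear":[37,65,-264],"twist":0},{"linear":[37,65,-264],"twist":0}]' 0 && python3 -m pendant '[{"linear":[0,0,0],"twist":0},{"linear":[0,0,0],"twist":0},{"linear":[0,0,0],"twist":0},{"linear":[0,0,0],"twist":0},{"linear":[0,0,0],"twist":0},{"linear":[0,0,0],"twist":0}]' 255
```

```text
time: 4.47
tool_pos: [597.2, 330.6, 36.8]
tcp_rot: [-3.14, 0.0, -1.258]
contact_force: [1.0, -0.1, 1.5]
grip_width: 91.5
time: 5.22
tool_pos: [596.6, 330.5, 35.7]
tcp_rot: [3.142, -0.0, -1.258]
contact_force: [-0.4, 0.5, 0.6]
grip_width: 36.4
```

```bash
python3 -m pendant '[{"linear":[0,0,0],"twist":0},{"linear":[0,0,0],"twist":0},{"linear":[0,0,0],"twist":0},{"linear":[0,0,0],"twist":0},{"linear":[0,0,5],"twist":0},{"linear":[0,0,15],"twist":0},{"linear":[0,0,35],"twist":0},{"linear":[0,0,65],"twist":0},{"linear":[0,0,100],"twist":0},{"linear":[0,0,135],"twist":0},{"linear":[0,0,155],"twist":0},{"linear":[0,0,165],"twist":0},{"linear":[0,0,165],"twist":0}]'
```

```text
time: 6.85
tool_pos: [596.8, 330.5, 201.4]
tcp_rot: [-3.14, -0.0, -1.258]
contact_force: [0.0, -0.1, -1.6]
grip_width: 29.0
```

```bash
python3 -m pendant '[{"linear":[-6,-20,0],"twist":0},{"linear":[-18,-60,0],"twist":0},{"linear":[-31,-100,0],"twist":0},{"linear":[-43,-140,0],"twist":0},{"linear":[-56,-180,0],"twist":0},{"linear":[-68,-220,0],"twist":0},{"linear":[-81,-260,0],"twist":0},{"linear":[-93,-300,0],"twist":0},{"linear":[-106,-340,0],"twist":0},{"linear":[-118,-380,0],"twist":0},{"linear":[-130,-420,0],"twist":0},{"linear":[-139,-448,0],"twist":0},{"linear":[-143.5,-463.5,0],"twist":0},{"linear":[-143.5,-463.5,-20],"twist":0},{"linear":[-143.5,-463.5,-45],"twist":0},{"linear":[-143.5,-463.5,-55],"twist":0},{"linear":[-143.5,-463.5,-55],"twist":0},{"linear":[-143.5,-463.5,-55],"twist":0}]'; cat > chk.py <<'E'
import sys
from h import *
# name, jar x,y,rim z ; prints jar rim and held plate measured by wrist + fixed cams
nm,x,y,h,sq=sys.argv[1],*map(float,sys.argv[2:5]),len(sys.argv)>5
o=bot.get_obs();print('tcp',o['tool_pos'].round(1),o['contact_force'].round(1));zp=o['tool_pos'][2]+17.8-25
def rep(t,P):
    if len(P)<30: print(t,len(P));return
    q=cv2.convexHull(P[:,:2].astype(np.float32));A=np.c_[2*q[:,0],np.ones(len(q))];s=np.linalg.lstsq(A,(q[:,0]**2).sum(1),rcond=None)[0]
    print(t,len(P),'medz',np.median(P[:,2]).round(1),cv2.minAreaRect(q) if sq else (np.round(cv2.minEnclosingCircle(q)[0],1),round(cv2.minEnclosingCircle(q)[1],1),'fit',s[:2].round(1)))
for n in('wrist','scene','side'):
    c=cap(n,nm+n);W=cloud(c);f=c['frame'].astype(int);d=np.hypot(W[...,0]-x,W[...,1]-y);wood=(f[...,2]>f[...,0]+25)&(f[...,2]>90)
    rep(n+' plate',W[(d<80)&(np.abs(W[...,2]-zp)<5)&wood]);rep(n+' rim',W[(d<80)&(np.abs(W[...,2]-h)<4)&~wood])
E
python3 chk.py med 453 -133 96
```

```text
time: 9.1
tool_pos: [453.6, -133.1, 146.4]
tcp_rot: [-3.141, -0.001, -1.258]
contact_force: [-0.2, -0.3, -0.6]
grip_width: 29.4
tcp [ 453.6 -133.1  146.4] [-0.2 -0.3 -0.6]
wrist plate 10068 medz 139.7 (array([ 454.9, -133.1]), 40.5, 'fit', array([ 454.6, -133.2]))
wrist rim 908 medz 96.6 (array([ 469.9, -126.9]), 35.2, 'fit', array([ 452.5, -133.2]))
scene plate 311 medz 139.3 (array([ 457.2, -133.4]), 41.2, 'fit', array([ 457.3, -132.8]))
scene rim 92 medz 96.1 (array([ 454.8, -131.3]), 40.3, 'fit', array([ 455.2, -131.6]))
side plate 771 medz 138.1 (array([ 451.7, -135. ]), 41.6, 'fit', array([ 452.1, -135.1]))
side rim 209 medz 94.8 (array([ 451.1, -134.5]), 40.4, 'fit', array([ 451.2, -134.9]))
```

View pics/medwrist.png

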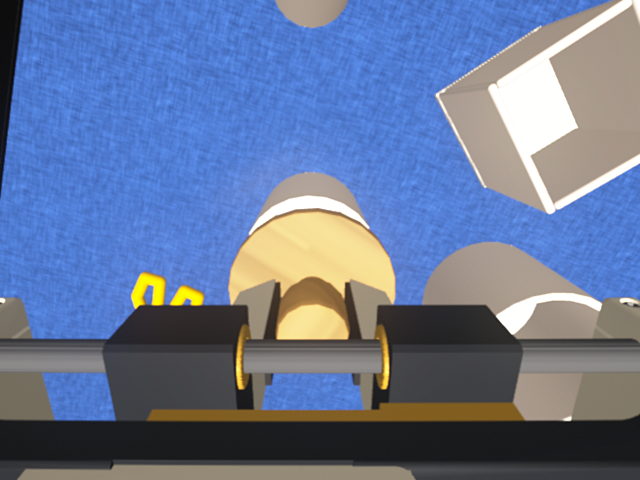

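Medium lid, held, sits over the jar: plate at (312,270), rim arc behind it at (310,205). Measured offset is about (+1.6, -0.5), so I correct that and lower.

```bash
python3 -m pendant '[{"linear":[-1.6,0.5,-3],"twist":0},{"linear":[-1.6,0.5,-10],"twist":0},{"linear":[-1.6,0.5,-16],"twist":0},{"linear":[-1.6,0.5,-21],"twist":0},{"linear":[-1.6,0.5,-25],"twist":0},{"linear":[-1.6,0.5,-28],"twist":0},{"linear":[-1.6,0.5,-30],"twist":0},{"linear":[-1.6,0.5,-30],"twist":0},{"linear":[-1.6,0.5,-30],"twist":0}]'; python3 -m pendant '[{"linear":[0,0,-1],"twist":0},{"linear":[0,0,-1.5],"twist":0},{"linear":[0,0,-2],"twist":0},{"linear":[0,0,-2],"twist":0},{"linear":[0,0,-2],"twist":0}]'
```

```text
time: 10.38
tool_pos: [451.6, -132.6, 115.9]
tcp_rot: [-3.141, -0.0, -1.258]
contact_force: [0.2, 0.5, -0.9]
grip_width: 29.6
time: 11.0
tool_pos: [451.5, -132.5, 113.8]
tcp_rot: [3.142, -0.0, -1.258]
contact_force: [-0.3, 0.5, -0.5]
grip_width: 29.5
```

```bash
python3 -m pendant '[{"linear":[0,0,-0.5],"twist":0},{"linear":[0,0,-1],"twist":0},{"linear":[0,0,-1],"twist":0},{"linear":[0,0,-1],"twist":0}]';  python3 chk.py medb 453 -133 96|grep plate
```

```text
time: 11.5
tool_pos: [451.7, -132.6, 113.5]
tcp_rot: [-3.141, -0.001, -1.258]
contact_force: [-1.0, 1.9, 7.8]
grip_width: 29.6
wrist plate 10040 medz 106.8 (array([ 452.7, -132.8]), 40.6, 'fit', array([ 452.7, -132.9]))
scene plate 308 medz 107.3 (array([ 454.5, -131.4]), 41.3, 'fit', array([ 454.5, -131.8]))
side plate 762 medz 105.2 (array([ 450.8, -134.7]), 41.9, 'fit', array([ 450.3, -134.3]))
```

```bash
python3 -m pendant '[{"linear":[0,0,0.7],"twist":0},{"linear":[0,0,0.7],"twist":0},{"linear":[0,0,0.7],"twist":0},{"linear":[0,0,0.7],"twist":0},{"linear":[0,0,10],"twist":0},{"linear":[0,0,30],"twist":0},{"linear":[0,0,60],"twist":0},{"linear":[0,0,90],"twist":0},{"linear":[0,0,110],"twist":0},{"linear":[0,0,110],"twist":0}]' 120; python3 - <<'E'
from h import *
for n,s in(('side','sideb'),('scene','sceneb')):
    c=cap(n,s)
cs=cv2.imread('pics/sideb.png')[200:400,150:420];cv2.imwrite('pics/c1.png',cv2.resize(cs,None,fx=2.5,fy=2.5))
E
```

```text
time: 12.9
tool_pos: [452.3, -132.9, 224.5]
tcp_rot: [-3.139, -0.003, -1.258]
contact_force: [-0.2, 0.0, -0.2]
grip_width: 48.1
```

View pics/c1.png

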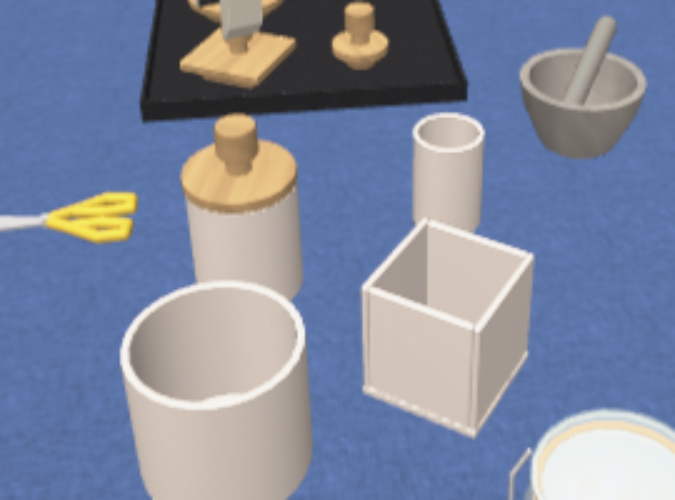

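Crop: the medium lid sits flat on its jar (240,175). The small lid is next.

```bash
python3 -m pendant '[{"linear":[10,25,0],"twist":0},{"linear":[28,70,0],"twist":0},{"linear":[46,117,0],"twist":0},{"linear":[64,164,0],"twist":0},{"linear":[82,210,0],"twist":0},{"linear":[100,255,0],"twist":0},{"linear":[118,300,-20],"twist":0},{"linear":[128.4,327.2,-60],"twist":0},{"linear":[128.4,327.2,-105],"twist":0},{"linear":[128.4,327.2,-140],"twist":0},{"linear":[128.4,327.2,-165],"twist":0},{"linear":[128.4,327.2,-180],"twist":0},{"linear":[128.4,327.2,-187],"twist":0},{"linear":[128.4,327.2,-187],"twist":0},{"linear":[128.4,327.2,-187],"twist":0}]' && python3 -m pendant '[{"linear":[0,0,0],"twist":0},{"linear":[0,0,0],"twist":0},{"linear":[0,0,0],"twist":0},{"linear":[0,0,0],"twist":0},{"linear":[0,0,0],"twist":0},{"linear":[0,0,0],"twist":0},{"linear":[0,0,5],"twist":0},{"linear":[0,0,15],"twist":0},{"linear":[0,0,35],"twist":0},{"linear":[0,0,65],"twist":0},{"linear":[0,0,100],"twist":0},{"linear":[0,0,135],"twist":0},{"linear":[0,0,155],"twist":0},{"linear":[0,0,165],"twist":0},{"linear":[0,0,165],"twist":0}]' 255
```

```text
time: 14.88
tool_pos: [580.5, 194.8, 36.7]
tcp_rot: [-3.14, -0.0, -1.258]
contact_force: [-0.7, 0.3, 0.1]
grip_width: 48.7
time: 16.75
tool_pos: [580.0, 194.7, 201.1]
tcp_rot: [-3.141, -0.0, -1.258]
contact_force: [-0.3, -0.6, -0.8]
grip_width: 29.3
```

```bash
python3 -m pendant '[{"linear":[3,-20,0],"twist":0},{"linear":[7,-60,0],"twist":0},{"linear":[12,-100,0],"twist":0},{"linear":[17,-140,0],"twist":0},{"linear":[22,-180,0],"twist":0},{"linear":[26,-220,0],"twist":0},{"linear":[31,-255,0],"twist":0},{"linear":[33,-276.5,-5],"twist":0},{"linear":[33,-276.5,-25],"twist":0},{"linear":[33,-276.5,-50],"twist":0},{"linear":[33,-276.5,-64],"twist":0},{"linear":[33,-276.5,-64],"twist":0},{"linear":[33,-276.5,-64],"twist":0},{"linear":[33,-276.5,-64],"twist":0}]';python3 chk.py sm 614 -82 88
```

```text
time: 18.5
tool_pos: [613.4, -81.9, 137.8]
tcp_rot: [-3.14, -0.001, -1.258]
contact_force: [-0.3, 0.1, -0.9]
grip_width: 29.7
tcp [613.4 -81.9 137.8] [-0.3  0.1 -0.9]
wrist plate 4362 medz 130.5 (array([617.5, -80.9]), 28.1, 'fit', array([617.3, -80.9]))
wrist rim 855 medz 88.5 (array([617.3, -80.4]), 27.4, 'fit', array([615. , -81.3]))
scene plate 189 medz 130.8 (array([617.3, -80.1]), 27.7, 'fit', array([619.6, -79.4]))
scene rim 68 medz 88.6 (array([616.9, -79.3]), 28.1, 'fit', array([616.7, -79.7]))
side plate 276 medz 128.5 (array([610.2, -84.4]), 29.3, 'fit', array([610.8, -84.7]))
side rim 116 medz 86.4 (array([613. , -82.1]), 28.7, 'fit', array([612.5, -82. ]))
```

```bash
python3 - <<'E'
from h import *
P0=np.array([613.4,-81.9]);psi=-1.258;e=np.array([np.cos(psi),np.sin(psi)]);u=np.array([-e[1],e[0]])
T=[]
for n in('wrist','scene','side'):
    c=cap(n);W=cloud(c);f=c['frame'].astype(int);d=np.hypot(W[...,0]-614,W[...,1]+82);wood=(f[...,2]>f[...,0]+25)&(f[...,2]>90)
    for nm,m,r in(('plate',(d<45)&(np.abs(W[...,2]-129.5)<5)&wood,29),('rim',(d<45)&(np.abs(W[...,2]-88)<4)&~wood,28)):
        q=W[m][:,:2]-P0;s=[]
        for a in np.arange(0,360,30):
            v=u*np.cos(np.radians(a))+e*np.sin(np.radians(a));s.append(round(float(np.percentile(q@v,99.7)-r),1))
        print(n,nm,s)
    p=proj(c,[614,-82,110])[0].astype(int)
    im=c['frame'][max(p[1]-60,0):p[1]+60,max(p[0]-60,0):p[0]+60] if n!='wrist' else c['frame'][100:420,160:480]
    T.append(cv2.resize(im,(260,260),interpolation=cv2.INTER_CUBIC))
cv2.imwrite('pics/c2.png',np.hstack(T))
E
```

```text
wrist plate [-1.1, -0.9, -0.9, -1.9, -8.4, -19.2, -26.7, -19.7, -8.6, -2.0, -1.2, -1.3]
wrist rim [0.9, 0.8, 0.2, -1.0, -6.9, -18.5, -31.8, -17.9, -6.3, -0.6, 0.4, 0.9]
scene plate [0.7, 0.5, -0.7, -1.8, -6.5, -16.9, -23.3, -13.1, -4.3, -1.1, -0.4, 0.5]
scene rim [3.0, 2.2, -0.2, -1.1, -4.5, -12.4, -15.9, -5.7, -1.3, -0.7, 1.4, 2.8]
side plate [-5.6, -3.9, -2.0, -0.3, 1.6, 2.8, 2.5, 1.2, 0.8, -2.5, -9.4, -11.3]
side rim [-2.4, -1.4, -1.1, -0.2, 1.0, 1.2, 0.4, 0.1, -0.6, -0.7, -6.0, -1.7]
```

View pics/c2.png

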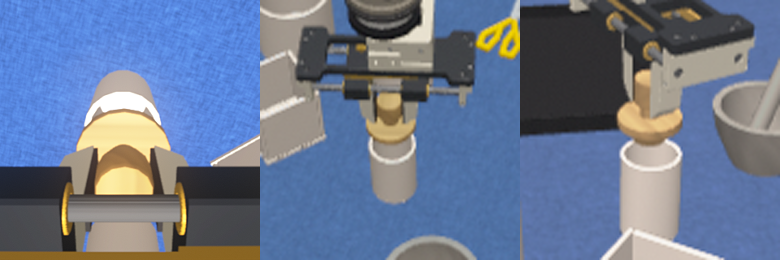

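Panels (wrist, scene, side): the small lid hangs slightly short of the jar mouth. All three cameras agree it is 2.1 mm off along the wrist-to-camera direction, so I shift (+2.0, +0.7) and lower.

```bash
python3 -m pendant '[{"linear":[2,0.7,-3],"twist":0},{"linear":[2,0.7,-10],"twist":0},{"linear":[2,0.7,-16],"twist":0},{"linear":[2,0.7,-21],"twist":0},{"linear":[2,0.7,-25],"twist":0},{"linear":[2,0.7,-28],"twist":0},{"linear":[2,0.7,-30],"twist":0},{"linear":[2,0.7,-31],"twist":0},{"linear":[2,0.7,-31],"twist":0},{"linear":[2,0.7,-31],"twist":0}]'; python3 -m pendant '[{"linear":[0,0,-0.5],"twist":0},{"linear":[0,0,-1],"twist":0},{"linear":[0,0,-1],"twist":0},{"linear":[0,0,-1],"twist":0}]'
```

```text
time: 20.05
tool_pos: [615.1, -81.2, 106.2]
tcp_rot: [-3.141, -0.001, -1.258]
contact_force: [-0.2, -0.3, 3.1]
grip_width: 29.5
time: 20.55
tool_pos: [615.5, -81.5, 106.0]
tcp_rot: [-3.14, -0.002, -1.258]
contact_force: [-1.7, -0.5, 8.3]
grip_width: 29.4
```

```bash
python3 -m pendant '[{"linear":[0,0,0.7],"twist":0},{"linear":[0,0,0.7],"twist":0},{"linear":[0,0,0.7],"twist":0},{"linear":[0,0,0.7],"twist":0},{"linear":[0,0,10],"twist":0},{"linear":[0,0,30],"twist":0},{"linear":[0,0,60],"twist":0},{"linear":[0,0,90],"twist":0},{"linear":[0,0,118],"twist":0},{"linear":[0,0,118],"twist":0}]' 120; python3 - <<'E'
from h import *
for n in('scene','side'):
    c=cap(n);W=cloud(c);f=c['frame'].astype(int);wood=(f[...,2]>f[...,0]+25)&(f[...,2]>90)
    for nm,x,y,h,r in(('small',614,-82,88,29),('medium',453,-133,96,41)):
        P=W[(np.hypot(W[...,0]-x,W[...,1]-y)<60)&(np.abs(W[...,2]-h-10)<4)&wood]
        X=W[(np.hypot(W[...,0]-x,W[...,1]-y)<60)&(W[...,2]<h-5)&(W[...,2]>20)]
        print(n,nm,cv2.minEnclosingCircle(P[:,:2].astype(np.float32)),np.linalg.lstsq(np.c_[P[:,:2]-P[:,:2].mean(0),np.ones(len(P))],P[:,2],rcond=None)[0],'body',cv2.minEnclosingCircle(X[:,:2].astype(np.float32)))
E
python3 -m pendant '[{"linear":[-8,20,0],"twist":0},{"linear":[-24,65,0],"twist":0},{"linear":[-40,110,0],"twist":0},{"linear":[-57,155,0],"twist":0},{"linear":[-73,200,0],"twist":0},{"linear":[-90,245,0],"twist":0},{"linear":[-107,290,0],"twist":0},{"linear":[-123,335,0],"twist":0},{"linear":[-139,380,0],"twist":0},{"linear":[-154.6,421.5,-20],"twist":0},{"linear":[-154.6,421.5,-60],"twist":0},{"linear":[-154.6,421.5,-105],"twist":0},{"linear":[-154.6,421.5,-140],"twist":0},{"linear":[-154.6,421.5,-165],"twist":0},{"linear":[-154.6,421.5,-180],"twist":0},{"linear":[-154.6,421.5,-187],"twist":0},{"linear":[-154.6,421.5,-187],"twist":0},{"linear":[-154.6,421.5,-187],"twist":0}]' && python3 -m pendant '[{"linear":[0,0,0],"twist":0},{"linear":[0,0,0],"twist":0},{"linear":[0,0,0],"twist":0},{"linear":[0,0,0],"twist":0},{"linear":[0,0,0],"twist":0},{"linear":[0,0,0],"twist":0},{"linear":[0,0,5],"twist":0},{"linear":[0,0,15],"twist":0},{"linear":[0,0,35],"twist":0},{"linear":[0,0,65],"twist":0},{"linear":[0,0,100],"twist":0},{"linear":[0,0,135],"twist":0},{"linear":[0,0,155],"twist":0},{"linear":[0,0,165],"twist":0},{"linear":[0,0,165],"twist":0}]' 255
```

```text
time: 21.8
tool_pos: [616.1, -81.4, 225.8]
tcp_rot: [-3.137, -0.003, -1.258]
contact_force: [-0.1, 0.1, -0.9]
grip_width: 48.5
scene small ((616.8124389648438, -80.8626480102539), 28.808753967285156) [-1.30773946e-02 -1.72774936e-02  9.86805982e+01] body ((620.5301513671875, -79.74501037597656), 27.872940063476562)
scene medium ((473.2655029296875, -140.72962951660156), 31.92894744873047) [-1.66975279e-02  4.75593317e-03  1.06668595e+02] body ((457.4971923828125, -132.01109313964844), 40.09003448486328)
side small ((613.1608276367188, -83.31937408447266), 29.289398193359375) [2.54290025e-03 1.63459980e-02 9.71788800e+01] body ((612.2845458984375, -85.63180541992188), 27.782997131347656)
side medium ((449.4726257324219, -133.7758026123047), 42.362178802490234) [-3.57442916e-03  6.77953236e-03  1.05188356e+02] body ((450.80615234375, -137.76974487304688), 39.66396713256836)
time: 24.15
tool_pos: [460.8, 340.7, 36.7]
tcp_rot: [-3.14, 0.0, -1.258]
contact_force: [0.8, 0.9, -0.0]
grip_width: 48.9
time: 26.02
tool_pos: [460.3, 340.4, 201.1]
tcp_rot: [-3.141, -0.0, -1.258]
contact_force: [0.6, -0.4, -1.2]
grip_width: 29.7
```

```bash
python3 -m pendant '[{"linear":[0,-20,5],"twist":0},{"linear":[-2,-65,15],"twist":0},{"linear":[-4,-110,20],"twist":0},{"linear":[-5,-157,20],"twist":0},{"linear":[-7,-204,20],"twist":0},{"linear":[-8,-251,20],"twist":0},{"linear":[-10,-298,20],"twist":0},{"linear":[-12,-345,20],"twist":0},{"linear":[-13,-392,20],"twist":0},{"linear":[-15,-439,20],"twist":0},{"linear":[-16,-486,20],"twist":0},{"linear":[-18,-533,20],"twist":0},{"linear":[-20,-580,20],"twist":0},{"linear":[-21,-625,20],"twist":0},{"linear":[-24,-670,20],"twist":0},{"linear":[-26,-720,20],"twist":0},{"linear":[-27,-765,20],"twist":0},{"linear":[-28,-805,20],"twist":0},{"linear":[-28.3,-830,20],"twist":0},{"linear":[-28.3,-839.1,20],"twist":0}]';python3 -m pendant '[{"linear":[0,0,-10],"twist":0},{"linear":[0,0,-35],"twist":0},{"linear":[0,0,-60],"twist":0},{"linear":[0,0,-72],"twist":0},{"linear":[0,0,-72],"twist":0},{"linear":[0,0,-72],"twist":0},{"linear":[0,0,-72],"twist":0}]'; cat > sup.py <<'E'
import sys
from h import *
x,y,h,rp,rr=map(float,sys.argv[1:6]);P0=np.array([x,y]);o=bot.get_obs();psi=-1.258;e=np.array([np.cos(psi),np.sin(psi)]);u=np.array([-e[1],e[0]])
zp=o['tool_pos'][2]+17.8-25;T=[]
for n in('wrist','scene','side'):
    c=cap(n);W=cloud(c);f=c['frame'].astype(int);d=np.hypot(W[...,0]-x,W[...,1]-y);wood=(f[...,2]>f[...,0]+25)&(f[...,2]>90)
    for nm,m,r in(('plate',(d<rp+16)&(np.abs(W[...,2]-zp)<5)&wood,rp),('rim',(d<rp+16)&(np.abs(W[...,2]-h)<4)&~wood,rr)):
        q=W[m][:,:2]-P0;s=[]
        for a in np.arange(0,360,30):
            v=u*np.cos(np.radians(a))+e*np.sin(np.radians(a));s.append(round(float(np.percentile(q@v,99.7)-r),1))
        print(n,nm,np.median(W[m][:,2]).round(1),s)
    p=proj(c,[x,y,h+20])[0].astype(int)
    im=c['frame'][max(p[1]-75,0):p[1]+75,max(p[0]-75,0):p[0]+75] if n!='wrist' else c['frame'][60:460,120:520]
    T.append(cv2.resize(im,(260,260),interpolation=cv2.INTER_CUBIC))
cv2.imwrite('pics/%s.png'%sys.argv[6],np.hstack(T))
E
python3 sup.py 432 -298.6 100 54 53 c3;python3 chk.py lg 432 -298.6 100
```

```text
time: 28.52
tool_pos: [430.3, -499.9, 219.3]
tcp_rot: [3.141, 0.002, -1.26]
contact_force: [0.6, 0.1, -0.5]
grip_width: 29.6
time: 29.4
tool_pos: [432.3, -499.1, 149.9]
tcp_rot: [-3.141, -0.002, -1.258]
contact_force: [-0.5, 0.8, -1.5]
grip_width: 29.8
tcp [ 432.2 -499.   149.7] [-0.6  0.4  0. ]
wrist plate 0
wrist rim 1903 medz 100.5 (array([ 432.6, -320.1]), 48.1, 'fit', array([ 431.4, -301.9]))
scene plate 0
scene rim 201 medz 99.5 (array([ 434.3, -297.9]), 55.0, 'fit', array([ 434.1, -297.8]))
side plate 0
side rim 162 medz 98.9 (array([ 462.3, -303.8]), 38.1, 'fit', array([ 434.6, -301.3]))Traceback (most recent call last):
  File "sup.py", line 10, in <module>
    v=u*np.cos(np.radians(a))+e*np.sin(np.radians(a));s.append(round(float(np.percentile(q@v,99.7)-r),1))
                                                                           ~~~~~~~~~~~~~^^^^^^^^^^
    return _quantile_unchecked(
        a, q, axis, out, overwrite_input, method, keepdims, weights)
    return _ureduce(a,
                    func=_quantile_ureduce_func,
    ...<5 lines>...
                    overwrite_input=overwrite_input,
                    method=method)
    r = func(a, **kwargs)
    result = _quantile(arr,
                       quantiles=q,
    ...<2 lines>...
                       out=out,
                       weights=wgt)
    slices_having_nans = np.isnan(arr[-1, ...])
                                  ~~~^^^^^^^^^
IndexError: index -1 is out of bounds for axis 0 with size 0
```

I made an arithmetic slip: y overshot by 200 mm, in free space with nothing touched. I'll raise and come back over the large jar.

```bash
python3 -m pendant '[{"linear":[0,10,20],"twist":0},{"linear":[0,45,35],"twist":0},{"linear":[0,85,40],"twist":0},{"linear":[0,125,40],"twist":0},{"linear":[0,160,40],"twist":0},{"linear":[0,185,35],"twist":0},{"linear":[0,200,20],"twist":0},{"linear":[0,200,5],"twist":0},{"linear":[0,200,0],"twist":0},{"linear":[0,200,0],"twist":0},{"linear":[0,200,0],"twist":0}]'; python3 sup.py 432 -298.6 100 54 53 c3;python3 chk.py lg 432 -298.6 100
```

```text
time: 30.98
tool_pos: [432.1, -299.4, 149.1]
tcp_rot: [-3.141, -0.001, -1.259]
contact_force: [0.5, -0.5, -1.0]
grip_width: 29.4
wrist plate 141.7 [-1.4, -0.7, -0.6, -0.4, -7.1, -2.5, -1.2, -4.1, -9.6, -3.4, -3.2, -2.3]
wrist rim 100.6 [-1.4, -1.4, -2.4, -15.9, -39.2, -66.2, -84.0, -59.3, -32.9, -11.9, -1.8, -1.3]
scene plate 141.8 [1.3, 0.7, -0.7, -1.0, -1.8, -10.6, -14.7, -4.7, -4.5, -2.9, -0.9, 1.1]
scene rim 99.8 [2.6, 2.7, -0.1, -4.1, -15.0, -35.5, -26.0, -7.5, -1.1, -1.4, 0.8, 5.0]
side plate 140.2 [-4.9, -2.6, -1.1, 1.2, 1.7, 1.4, 1.2, -0.3, -2.4, -6.7, -20.5, -14.3]
side rim 99.4 [-4.0, -2.7, -1.5, 0.1, 0.9, 1.6, 2.0, 0.2, -11.6, -34.1, -32.7, -13.2]
tcp [ 432.1 -299.1  149.1] [ 0.5  0.4 -1.1]
wrist plate 19494 medz 141.7 (array([ 431.5, -300.1]), 54.3, 'fit', array([ 431.8, -299.9]))
wrist rim 881 medz 100.6 (array([ 462.6, -287.1]), 40.6, 'fit', array([ 430.9, -299.1]))
scene plate 569 medz 141.6 (array([ 434.9, -299.6]), 55.1, 'fit', array([ 435.1, -298.6]))
scene rim 105 medz 99.4 (array([ 439.2, -293.1]), 52.0, 'fit', array([ 436.9, -295.7]))
side plate 2220 medz 140.1 (array([ 430., -301.]), 54.2, 'fit', array([ 430.1, -301. ]))
side rim 438 medz 99.4 (array([ 429.8, -300.4]), 52.9, 'fit', array([ 429.8, -300. ]))
```

View pics/c3.png

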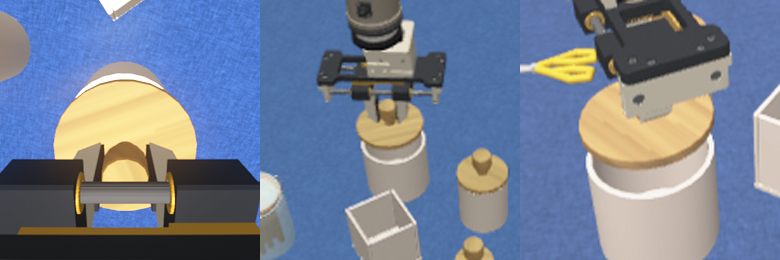

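Panels: the large lid is over its jar, offset about (+0.3, -1.2). The medium and small lids are seated flat in the scene panel. I correct and lower.

```bash
python3 -m pendant '[{"linear":[-0.3,1.2,-3],"twist":0},{"linear":[-0.3,1.2,-10],"twist":0},{"linear":[-0.3,1.2,-16],"twist":0},{"linear":[-0.3,1.2,-21],"twist":0},{"linear":[-0.3,1.2,-25],"twist":0},{"linear":[-0.3,1.2,-28],"twist":0},{"linear":[-0.3,1.2,-30],"twist":0},{"linear":[-0.3,1.2,-31],"twist":0},{"linear":[-0.3,1.2,-31],"twist":0},{"linear":[-0.3,1.2,-31],"twist":0}]'; python3 -m pendant '[{"linear":[0,0,-0.5],"twist":0},{"linear":[0,0,-1],"twist":0},{"linear":[0,0,-1],"twist":0},{"linear":[0,0,-1],"twist":0}]'
```

```text
time: 32.52
tool_pos: [431.7, -297.6, 118.1]
tcp_rot: [-3.142, -0.0, -1.258]
contact_force: [-1.1, 1.3, 4.9]
grip_width: 29.5
time: 33.02
tool_pos: [431.7, -297.6, 118.1]
tcp_rot: [-3.141, -0.001, -1.258]
contact_force: [-4.3, 2.6, 12.8]
grip_width: 29.5
```

```bash
python3 -m pendant '[{"linear":[0,0,0.7],"twist":0},{"linear":[0,0,0.7],"twist":0},{"linear":[0,0,0.7],"twist":0},{"linear":[0,0,0.7],"twist":0},{"linear":[0,0,10],"twist":0},{"linear":[0,0,30],"twist":0},{"linear":[0,0,60],"twist":0},{"linear":[0,0,90],"twist":0},{"linear":[0,0,110],"twist":0},{"linear":[0,0,110],"twist":0}]' 120; 
python3 -m pendant '[{"linear":[1,20,0],"twist":0},{"linear":[3,62,0],"twist":0},{"linear":[6,107,0],"twist":0},{"linear":[8,152,0],"twist":0},{"linear":[10,197,0],"twist":0},{"linear":[13,242,0],"twist":0},{"linear":[16,287,0],"twist":0},{"linear":[18,332,0],"twist":0},{"linear":[20,377,0],"twist":0},{"linear":[23,422,0],"twist":0},{"linear":[25,462,0],"twist":0},{"linear":[26.5,492.4,-20],"twist":0},{"linear":[26.5,492.4,-60],"twist":0},{"linear":[26.5,492.4,-105],"twist":0},{"linear":[26.5,492.4,-145],"twist":0},{"linear":[26.5,492.4,-170],"twist":0},{"linear":[26.5,492.4,-184],"twist":0},{"linear":[26.5,492.4,-191],"twist":0},{"linear":[26.5,492.4,-191],"twist":0},{"linear":[26.5,492.4,-191],"twist":0}]' && python3 -m pendant '[{"linear":[0,0,0],"twist":0},{"linear":[0,0,0],"twist":0},{"linear":[0,0,0],"twist":0},{"linear":[0,0,0],"twist":0},{"linear":[0,0,0],"twist":0},{"linear":[0,0,0],"twist":0},{"linear":[0,0,5],"twist":0},{"linear":[0,0,15],"twist":0},{"linear":[0,0,35],"twist":0},{"linear":[0,0,65],"twist":0},{"linear":[0,0,100],"twist":0},{"linear":[0,0,135],"twist":0},{"linear":[0,0,155],"twist":0},{"linear":[0,0,165],"twist":0},{"linear":[0,0,165],"twist":0}]' 255
```

```text
time: 34.28
tool_pos: [432.4, -298.1, 228.7]
tcp_rot: [-3.14, -0.004, -1.258]
contact_force: [0.3, -0.2, -0.2]
grip_width: 48.5
time: 36.78
tool_pos: [458.7, 195.0, 36.5]
tcp_rot: [-3.14, -0.0, -1.258]
contact_force: [0.0, 0.0, -0.3]
grip_width: 49.0
time: 38.65
tool_pos: [458.2, 194.8, 201.0]
tcp_rot: [-3.141, -0.0, -1.258]
contact_force: [-0.3, 0.1, -0.6]
grip_width: 29.5
```

```bash
python3 -m pendant '[{"linear":[5,-18,0],"twist":-1},{"linear":[15,-55,0],"twist":-3},{"linear":[27,-98,0],"twist":-5},{"linear":[39,-141,0],"twist":-7},{"linear":[51,-184,0],"twist":-8.2},{"linear":[63,-227,0],"twist":-8.2},{"linear":[75,-270,0],"twist":-8.2},{"linear":[87,-313,0],"twist":-8.2},{"linear":[99,-356,0],"twist":-8.2},{"linear":[110,-399,0],"twist":-8.2},{"linear":[119,-433,0],"twist":-8.2},{"linear":[122.8,-446.3,-5],"twist":-8.2},{"linear":[122.8,-446.3,-25],"twist":-8.2},{"linear":[122.8,-446.3,-48],"twist":-8.2},{"linear":[122.8,-446.3,-60],"twist":-8.2},{"linear":[122.8,-446.3,-60],"twist":-8.2},{"linear":[122.8,-446.3,-60],"twist":-8.2},{"linear":[122.8,-446.3,-60],"twist":-8.2}]';python3 chk.py sq 581 -251.3 92 s; python3 sup.py 581 -251.3 92 43 42 c4
```

```text
time: 40.9
tool_pos: [581.4, -251.6, 141.7]
tcp_rot: [-3.14, -0.001, -1.401]
contact_force: [0.0, -0.3, -1.6]
grip_width: 29.1
tcp [ 581.4 -251.6  141.7] [ 0.  -0.3 -1.6]
wrist plate 15884 medz 134.6 ((581.1220092773438, -252.43019104003906), (85.98490142822266, 85.87820434570312), 51.51160430908203)
wrist rim 918 medz 92.5 ((609.4822998046875, -247.1703643798828), (58.695308685302734, 116.6260986328125), 7.635026454925537)
scene plate 509 medz 134.3 ((583.928955078125, -251.0184326171875), (87.18810272216797, 88.08297729492188), 51.88036346435547)
scene rim 121 medz 92.6 ((583.96923828125, -248.63430786132812), (81.88943481445312, 85.41583251953125), 52.00054168701172)
side plate 1439 medz 132.8 ((578.8450927734375, -253.03915405273438), (88.4443359375, 86.27550506591797), 51.58734893798828)
side rim 332 medz 90.6 ((579.1823120117188, -251.62136840820312), (85.46744537353516, 84.33396911621094), 51.501380920410156)
wrist plate 134.2 [13.1, 12.0, 1.6, 13.0, 10.7, 1.3, 12.1, 10.0, -0.0, 11.6, 10.2, 0.6]
wrist rim 92.5 [14.4, 12.7, 1.8, 14.1, 11.3, -5.8, -32.4, -22.6, 1.6, 14.6, 13.1, 1.6]
scene plate 133.8 [12.8, 11.8, 1.8, 11.9, 9.7, -5.0, -14.9, -4.3, 0.4, 12.3, 10.9, 2.4]
scene rim 92.0 [14.6, 12.8, 3.6, 14.4, 11.7, -5.3, -31.9, -13.4, 1.6, 13.0, 12.8, 3.3]
side plate 132.3 [10.0, 9.1, 0.6, 11.9, 12.6, 3.8, 14.1, 10.8, 0.6, 5.3, -1.5, -2.8]
side rim 90.5 [12.2, 11.1, 0.8, 14.1, 13.0, 3.9, 15.1, 12.6, -0.1, -13.7, -19.4, -0.1]
```

View pics/sqwrist.png

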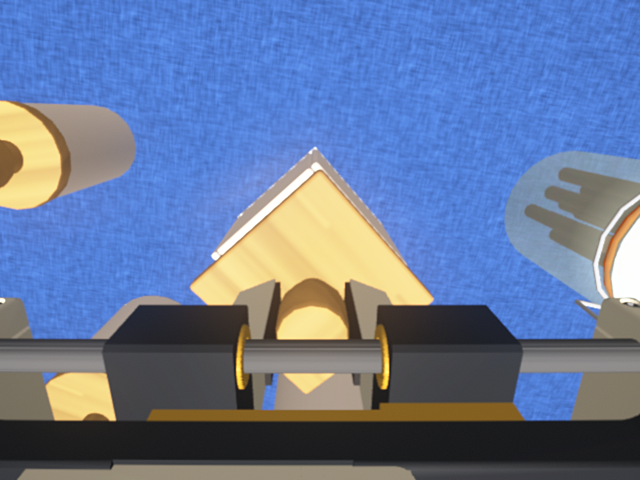

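View pics/c4.png

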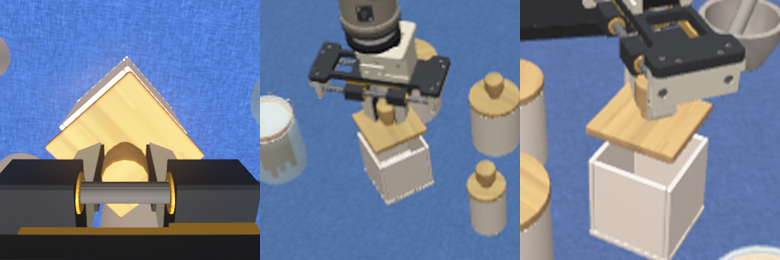

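The square lid is aligned within 0.3° of its jar, with an offset of about (0, -1.5). I correct and lower.

```bash
python3 -m pendant '[{"linear":[0,1.5,-3],"twist":0},{"linear":[0,1.5,-10],"twist":0},{"linear":[0,1.5,-16],"twist":0},{"linear":[0,1.5,-21],"twist":0},{"linear":[0,1.5,-25],"twist":0},{"linear":[0,1.5,-28],"twist":0},{"linear":[0,1.5,-30],"twist":0},{"linear":[0,1.5,-31],"twist":0},{"linear":[0,1.5,-31],"twist":0},{"linear":[0,1.5,-31],"twist":0}]'; python3 -m pendant '[{"linear":[0,0,-0.5],"twist":0},{"linear":[0,0,-1],"twist":0},{"linear":[0,0,-1],"twist":0},{"linear":[0,0,-1],"twist":0}]'
```

```text
time: 42.45
tool_pos: [581.1, -250.0, 109.9]
tcp_rot: [-3.141, -0.0, -1.401]
contact_force: [-0.7, -0.2, -0.8]
grip_width: 29.0
time: 42.95
tool_pos: [581.1, -250.0, 109.8]
tcp_rot: [-3.141, -0.001, -1.401]
contact_force: [-2.4, 1.8, 6.0]
grip_width: 29.5
```

Contact at the expected height. Release, lift, and back away for a final look from the wrist camera.

```bash
python3 -m pendant '[{"linear":[0,0,0.7],"twist":0},{"linear":[0,0,0.7],"twist":0},{"linear":[0,0,0.7],"twist":0},{"linear":[0,0,0.7],"twist":0},{"linear":[0,0,10],"twist":0},{"linear":[0,0,30],"twist":0},{"linear":[0,0,60],"twist":0},{"linear":[-5,20,90],"twist":0},{"linear":[-15,40,130],"twist":0},{"linear":[-20,55,170],"twist":0},{"linear":[-31,60,191],"twist":8},{"linear":[-31,60,191],"twist":8},{"linear":[-31,60,191],"twist":8}]' 120; python3 - <<'E'
from h import *
J=dict(large=(432,-298.6,100,54,53),medium=(453.1,-132.8,96,41,40),small=(614.1,-81.7,88,29,28),square=(581,-251.3,92,0,0))
for n in('wrist','scene','side'):
    c=cap(n,'f'+n);W=cloud(c);f=c['frame'].astype(int);wood=(f[...,2]>f[...,0]+25)&(f[...,2]>90)
    for k,(x,y,h,rp,rr) in J.items():
        d=np.hypot(W[...,0]-x,W[...,1]-y);P=W[(d<66)&(np.abs(W[...,2]-h-10)<4)&wood]
        if len(P)<50: print(n,k,len(P));continue
        s=np.linalg.lstsq(np.c_[P[:,:2]-P[:,:2].mean(0),np.ones(len(P))],P[:,2],rcond=None)[0]
        q=P[:,:2].astype(np.float32);print(n,k,len(P),np.round(cv2.minEnclosingCircle(q)[0] if rp else cv2.minAreaRect(q)[0],1),'' if rp else cv2.minAreaRect(q)[2],'z above rim',round(s[2]-h,1),'tilt',np.degrees(s[:2]).round(2))
E
```

```text
time: 44.58
tool_pos: [549.8, -190.1, 298.8]
tcp_rot: [3.141, 0.001, -1.264]
contact_force: [0.1, 0.4, 0.4]
grip_width: 48.6
wrist large 1559 [ 429.3 -294. ]  z above rim 10.8 tilt [-0.13 -0.53]
wrist medium 2937 [ 452.4 -133.5]  z above rim 10.6 tilt [-0.48 -0.04]
wrist small 2123 [614.6 -82.6]  z above rim 10.6 tilt [0.2  0.29]
wrist square 6835 [ 580.5 -250.9] 51.432220458984375 z above rim 10.8 tilt [-0.09 -0.14]
scene large 645 [ 433.3 -295.7]  z above rim 10.4 tilt [-0.17 -0.46]
scene medium 361 [ 453.9 -131.6]  z above rim 10.6 tilt [0.65 0.57]
scene small 195 [617.1 -81. ]  z above rim 10.9 tilt [-0.99 -0.69]
scene square 601 [ 583.1 -250.4] 52.46363830566406 z above rim 10.7 tilt [0.37 0.58]
side large 2639 [ 429.5 -299.2]  z above rim 9.4 tilt [-0.3  -0.18]
side medium 821 [ 450.2 -134.7]  z above rim 9.2 tilt [-0.08  0.42]
side small 305 [613.  -83.2]  z above rim 8.9 tilt [-0.01  0.83]
side square 1602 [ 578.9 -251.6] 51.693607330322266 z above rim 9.2 tilt [0.05 0.28]
```

View pics/fside.png

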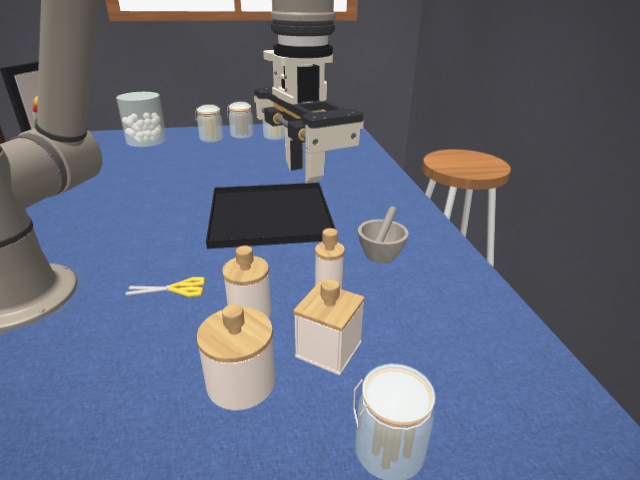

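View pics/fscene.png

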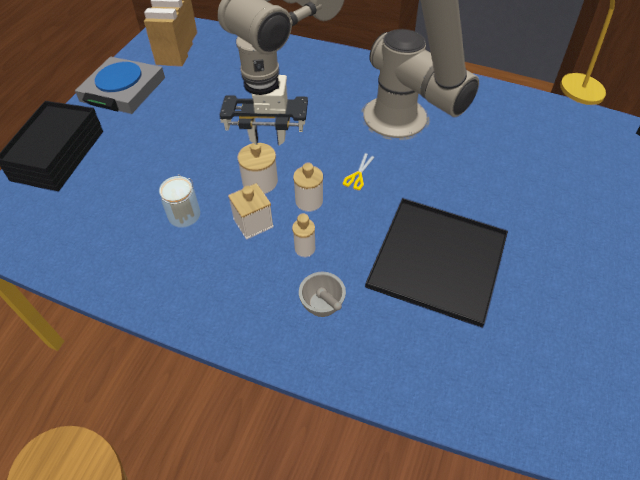

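Both fixed views show all four lids flat on their own jars (side: 236,332; 247,270; 330,250; 330,305). The clip jar and mortar look unmoved, and the gripper is clear. Handing in.

```bash
python3 -c "
from plant import bot
print(bot.close_job())"
```

```text
the job is handed in; nothing more can be done
None
```

All four lids are on the jars they were made for, and the job was handed in at about 45 s. I set them in the order medium, small, large, square. Each was lowered in small steps until it met the rim at the expected height, with 6–13 N of contact force, and only then released.

**Last checks**
- **Seating:** all three cameras put every plate top 9–11 mm above the rim; 10 mm is fully down. Fitted tilts were mostly under 0.6°. The largest, up to about 1.2° on the small lid in the scene camera, came from few pixels and were not matched by the wrist camera, so I take them as noise.
- **Position:** the lids are centred within about 2 mm of the measured mouths, and the square lid is within 1° of its jar in all three cameras, with the wrist camera showing no difference. I did not re-measure the jar bodies. In the pictures, the jars, clip-top jar and mortar look unmoved.
- **Disagreements:** the two fixed cameras differ by 3–5 mm in absolute position, so I used the lid-to-rim differences within each camera. The final wrist reading of the large lid (429, -294) came from a partly hidden plate and was disregarded.
- **Slip:** while carrying the large lid I overshot by 200 mm in y because of an arithmetic error. It was in free space, nothing was touched, and I corrected it before placing the lid.

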